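# Date-stamp a mint tin in the trolley press

### The arm

A 7-joint arm with a two-finger parallel gripper is mounted at the origin on the work surface. World frame = base frame: x ahead of the robot, y to its left, z up, the work surface at z = 0. Lengths are in m, angles in rad, forces in N, time in s.
With the tool pointing down it reaches from about 0.4 to 0.85 m from the base axis. Payload 4.5 kg.
Tool frame: the origin (TCP) lies where the fingers leave the gripper's body, on its centre line; the fingertips stand 64 mm ahead of it and the grasp point (between the pads) lies 45 mm ahead of it; y points along the fingers, x is the direction in which the jaws open and shut, and the axes are right-handed (so a half turn about y gives the same grasp; the last joint's range is limited). The gripper opens to 88 mm and grips with 3 to 60 N. Pads are 18 mm wide; open, the fingers measure 123 mm over their backs; the gripper's body (75 mm by 187 mm) begins 45 mm behind the grasp point.
Start: joints at [1.368, 0.689, -0.195, 1.565, 0.157, 0.902, -0.215], TCP at [0.147, -0.608, 0.303] pointing down, gripper open.
Joint ranges: [-3.01, 3.01], [-0.46, 2.08], [-1.47, 1.51], [0.13, 2.56], [-1, 4.14], [0.04, 2.09], [-2.66, 2.66]. Speed limits (rad/s): [2.57, 2.57, 3.14, 3.14, 3.14, 3.14, 3.14].

### API

Orientations are given as a unit quaternion [w, x, y, z].
In Python, from rig import r gives the robot as it stands.
- The arm moves only by the tool play_rows, never from a script. Its arguments are lists of equal length, an entry for each row: "xyz": the shift along the tool's x, y, z in m, a list of three; "yaw": the turn about the tool's y in degrees; "grip": the opening, from 0 (shut) to 1 (fully open). In form: {"xyz": [[tx, ty, tz], ...], "yaw": [yaw, ...], "grip": [grip, ...]}. A call has exactly 10 rows; each row is the pose to reach, as a shift and turn from the pose measured when the call began, along the tool's axes at that moment; what a row does not reach only later rows make up. A row lasts 1/8 s, in which the tool goes at most 62.5 mm and 10.7 degrees, less where a joint would pass 70% of its speed; a pose out of reach is approached as far as the arm can. A call with a gripper value outside its range is refused whole. The fingers move at their own pace and stop on an object; "squeeze" is the grip in N (left out, the last holds). Time passes only in rows, so rows that repeat a pose let the fingers close, or fill a call up. It gives the time, the measured TCP pose, the force and the opening at its end, in the units of the state.
- r.observe(): the state, without advancing time (a new reading comes with each control period).
- r.grab_frame(name): name is "side" or "top" or "wrist"; returns a dict with "color" (384x512x3 uint8, red, green, blue), "range_z" (384x512 float32, m along the optical axis (not along the pixel's ray), 0 where there is no reading), "mtx" (3x3 intrinsics, pixels), "rvec" (rotation vector, rad) and "tvec" (3), from world to camera coordinates, as OpenCV has them; the wrist camera has in their place "mount" (4x4, takes a point from camera to tool coordinates, whose origin is the TCP and whose axes are the tool frame's). Camera axes: x right, y down, z forward; pixel columns grow to the right and rows downward; lengths in m; the calibration is good to about 2 mm. A picture is of the moment at which its call begins: read the wrist's pose just before it.
- r.finish_job(): hands the job in, once; it reports no verdict.
The state is a dict: "t": time; "q": joint angles; "qvel": joint speeds; "joint_efforts": joint torques, N m; "eef_pos": TCP position; "ee_rot": TCP orientation; "wrist_force": force on the tool from outside, world axes, zero at the start; "torque": the same for the moment, N m; "grip_width": opening from 0.0 (shut) to 1.0 (fully open).
Only numpy, scipy, OpenCV 4.12 (cv2) and the standard library are available. Lean on these libraries where they do the work, as an engineer would, in place of code of your own. Each camera call takes 0.05 s, during which the arm holds its last target. There are 200 camera calls.

### The job

Put the mint tin with the brass disc on its lid, lid up, into the white ring on the stamping press's open tray, let go of it, and slide the tray fully home. Then push the black plunger knob straight down until it bottoms on its stop (the red tell-tale pin pops fully up), keep it there for about half a second, and let it spring all the way back; do not lean on it with more than about 5 kg. Leave the tin in the shut tray and leave the plain tin, the two tumblers and the jar where they stand.

Things in the scene. Friction and masses are not known exactly. Their poses are not given: they have to be found in the camera images.
- tin: The tin to stamp: round matte black mint tin, 56 mm diameter, 26 mm tall, about 70 g, with a 38 mm brass disc on its lid. Origin at the centre of its underside, z up through the lid. Lies loose on the trolley top, lid up.
- plain_tin: Bystander: the same matte black tin without the brass disc, 56 mm diameter, 26 mm tall. Origin at the centre of its underside.
- tumbler_a: Bystander: clear glass tumbler, 72 mm across, 90 mm tall, upright. Origin at the centre of its underside.
- tumbler_b: Bystander: clear glass tumbler, 72 mm across, 90 mm tall, upright. Origin at the centre of its underside.
- jar: Bystander: squat amber glass jar with aluminium screw lid, 76 mm across, 75 mm tall. Origin at the centre of its underside.
- press: Fixed stamping press; origin on the trolley top under the plunger axis, z up, -x its front, where the tray comes out. Grey base plate 115 mm wide (y), x -145 to +90 mm, 10 mm thick, side rails to height 22 mm. Blue head 60 mm wide, x -28 to +88 mm, heights 80 to 125 mm, on a column at x +52 to +88 mm.
- foot_face (a point): Centre of the underside of the round rubber stamp foot, 40 mm across, which hangs below the head on the plunger axis, 60 mm above the trolley top when up. With the tray home, the tin (its top 45 mm up) passes under it. It is on a light spring of its own and meets the tin after about 15 mm of plunger travel.
- plunger: Black mushroom knob, 44 mm across, 20 mm thick. Origin at its top face's centre, 188 mm above the trolley when up. Moves straight down on a spring; hidden stop, set differently each time: met 24 to 34 mm down, then gives 4 mm more and is solid (28 to 38 mm in all). Push: about 3 N at first, 6 to 9 N just before the stop, 12 to 16 N bottomed. Springs back when let go.
- telltale (a joint): Red tell-tale pin, 10 mm across, on top of the press head 65 mm behind (+x of) the plunger's axis, driven by the stop pad: height risen in m, 0 = down, 0.010 = fully up, plunger bottomed. It goes down again when the plunger is let go.
- tray (a joint): How far the tray is out, in m: 0 = home (ring exactly under the plunger's axis), 0.10 = fully out. Slides level along the press's x with about 2 N of friction, stays where it is left, stops dead at 0.
- nest (a point): Centre of the tray's flat floor inside the white ring, 19 mm above the trolley top; axes as the press. The ring is 64 mm inside diameter, 72 mm outside, and stands 5 mm above this floor. Moves with the tray.
- tab (a point): Red-topped upright push tab at the tray's front end, 8 mm thick (x; 10 mm at the red band), 60 mm wide (y), reaching from the tray up to 45 mm (red band 47 mm) above the trolley top. The point is mid-thickness, 45 mm above the trolley top, 86 mm in front (press -x) of the nest centre. Moves with the tray.
There are look-alikes about, which are no part of the job. Leave any brown look-alike of the tin alone.

How it is judged:
On the way, in this order (a step that is already met when the one before it is completed fails the run):
1. the brass-disc tin lies flat in the white ring of the open tray, let go (horizontal distance between tin and nest below 0.007 m and z of tin in the frame of nest between -0.004 and 0.004 m and angle between tin's own z axis and vertical below 0.1 rad and value of joint tray above 0.05 m and contact force between the fingers and tin below 0.1 N), for 0.1 s.
2. the tray is home with the tin in the ring (horizontal distance between tin and nest below 0.007 m and z of tin in the frame of nest between -0.004 and 0.004 m and angle between tin's own z axis and vertical below 0.1 rad and value of joint tray below 0.004 m), for 0.1 s.
3. the plunger is bottomed on its stop, its foot on the tin, tell-tale fully up, for 0.3 s (all of step 2 and value of joint telltale above 0.0083 m and contact force between plunger and tin above 0.5 N), for 0.3 s.
At the end, for the whole second after the job is handed in: The brass-disc tin rests flat and upright in the ring (within 7 mm of its centre), the tray is home (within 4 mm), the plunger is back up (within 3 mm of the top) and the tell-tale is down (all of step 2 and z of plunger in the frame of press above 0.185 m and value of joint telltale below 0.002 m and linear speed of tin below 0.01 m/s); the robot touches nothing.
It fails at once if the robot pushes on the plunger with more than 50 N (contact force between any of the fingers, the arm and plunger above 50 N).
It fails at once if the plain tin is moved by more than 20 mm or tipped (distance of plain_tin from where it was at the start of the episode above 0.02 m or angle between plain_tin's own z axis and vertical above 0.3 rad).
It fails at once if the first tumbler is moved by more than 20 mm or tipped (distance of tumbler_a from where it was at the start of the episode above 0.02 m or angle between tumbler_a's own z axis and vertical above 0.3 rad).
It fails at once if the second tumbler is moved by more than 20 mm or tipped (distance of tumbler_b from where it was at the start of the episode above 0.02 m or angle between tumbler_b's own z axis and vertical above 0.3 rad).
It fails at once if the amber jar is moved by more than 20 mm or tipped (distance of jar from where it was at the start of the episode above 0.02 m or angle between jar's own z axis and vertical above 0.3 rad).
It also fails if it takes over 58 s, if anything falls off the work surface, if the arm or the gripper's body presses on something with over 40 N, if the wrist force passes 120 N, or if a joint passes its speed limit or range.

## Working session

There is one attempt and no reset: what is moved stays moved. The work goes in short steps, Python scripts to look and compute and a tool call to move; the robot and the scene stay as the last step left them, time stands still between calls to the robot, and variables do not carry over. Pictures are saved under pics/ and viewed, about 8 in all and at most 12, crops included, and the job is handed in when it is done.

Besides the shell and the picture viewer there is one more tool, called after "Call:" as name(argument=value, ...), one argument or row to a line, values as JSON. play_rows: Moves the arm, as the interface text tells. Its arguments: {"type":"object","properties":{"xyz":{"type":"array"},"yaw":{"type":"array"},"grip":{"type":"array"},"squeeze":{"type":"number"}},"required":["xyz","yaw","grip"]}

```bash
ls; mkdir -p pics; cat > h.py <<'E'
import numpy as np, cv2
from rig import r
from scipy.spatial.transform import Rotation as R
def cam(f,o=None):
    """returns Rwc (cam->world), origin"""
    if 'mount' in f:
        q=o['ee_rot'];T=np.eye(4);T[:3,:3]=R.from_quat([q[1],q[2],q[3],q[0]]).as_matrix();T[:3,3]=o['eef_pos']
        M=T@np.array(f['mount']);return M[:3,:3],M[:3,3]
    Rm=cv2.Rodrigues(np.array(f['rvec'],float))[0];return Rm.T,-Rm.T@np.array(f['tvec'],float).ravel()
def ray(f,uv,z,o=None):
    A,c=cam(f,o);uv=np.atleast_2d(np.array(uv,float))
    d=(np.linalg.inv(f['mtx'])@np.c_[uv,np.ones(len(uv))].T).T@A.T
    return c+d*((z-c[2])/d[:,2])[:,None]
def cloud(f,o=None):
    A,c=cam(f,o);h,w=f['range_z'].shape;u,v=np.meshgrid(np.arange(w),np.arange(h))
    d=np.stack([u,v,np.ones_like(u)],-1)@np.linalg.inv(f['mtx']).T
    return (d*f['range_z'][...,None])@A.T+c
def grab(n):
    o=r.observe();return r.grab_frame(n),o
def axes():
    q=r.observe()['ee_rot'];return R.from_quat([q[1],q[2],q[3],q[0]]).as_matrix()
E
python3 - <<'E'
from h import *
import pickle
o=r.observe();print({k:np.round(v,3).tolist() for k,v in o.items()});print(axes().round(3))
im=[]
for n in['top','side','wrist']:
    f,o=grab(n);pickle.dump((f,o),open(n+'0.pkl','wb'));cv2.imwrite(f'pics/{n}0.png',f['color'][...,::-1]);print(n,f['mtx'],cam(f,o))
E
```

```text
pics
{'t': 0.0, 'q': [1.368, 0.69, -0.194, 1.566, 0.157, 0.902, -0.215], 'qvel': [-0.001, 0.0, -0.0, -0.0, 0.002, -0.0, 0.0], 'joint_efforts': [0.0, -52.757, -1.267, -15.343, -0.053, 0.007, 0.0], 'eef_pos': [0.146, -0.607, 0.302], 'ee_rot': [0.556, -0.555, 0.438, -0.437], 'wrist_force': [0.123, 0.571, -0.021], 'torque': [-0.004, 0.025, 0.005], 'grip_width': 1.001}
[[ 0.235 -0.001  0.972]
 [-0.972  0.002  0.235]
 [-0.002 -1.    -0.   ]]
top [[351.88747189   0.         254.14508978]
 [  0.         351.88747189 192.20234433]
 [  0.           0.           1.        ]] (array([[-0.0266157 , -0.97809298,  0.20646   ],
       [-0.99963606,  0.02695044, -0.00119144],
       [-0.00439885, -0.20641658, -0.97845432]]), array([ 0.39673142, -0.00423815,  1.16712362]))
side [[421.92843375   0.         251.84467506]
 [  0.         421.92843375 191.07365588]
 [  0.           0.           1.        ]] (array([[ 0.79290192, -0.46426428,  0.39467103],
       [-0.60924433, -0.61602988,  0.49932808],
       [ 0.01130896, -0.63636928, -0.77130166]]), array([ 0.16592445, -0.55464408,  0.95235382]))
wrist [[321.14075507   0.         256.87558775]
 [  0.         321.14075507 191.92508502]
 [  0.           0.           1.        ]] (array([[ 0.23536473, -0.92016237, -0.31289721],
       [-0.9719057 , -0.22338276, -0.07415825],
       [-0.00165821,  0.32156082, -0.94688748]]), array([ 0.22760041, -0.58799228,  0.38420414]))
```

View pics/top0.png

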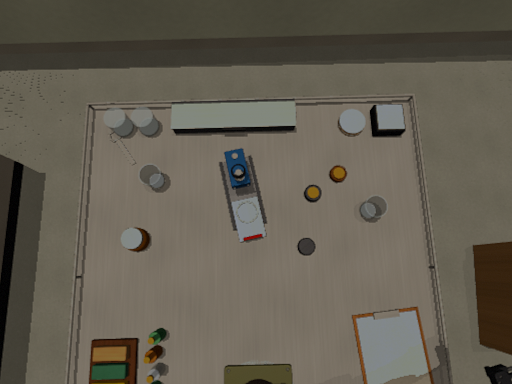

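View pics/side0.png

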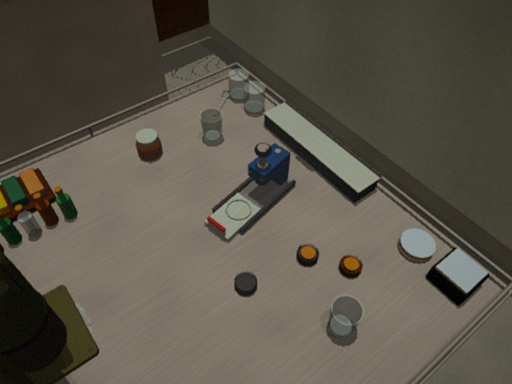

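```bash
python3 - <<'E'
from h import *
import pickle
tiles=[]
for n,(x,y) in (('top',(200,130)),('side',(195,130))):
    f,o=pickle.load(open(n+'0.pkl','rb'));c=f['color'];hsv=cv2.cvtColor(c,cv2.COLOR_RGB2HSV)
    for nm,lo,hi,z in (('brass',(8,120,90),(25,255,255),.026),('red',(170,120,60),(180,255,255),.047),('red0',(0,150,60),(6,255,255),.047),('blue',(100,120,40),(125,255,255),.125)):
        m=cv2.inRange(hsv,lo,hi);k,l,s,ce=cv2.connectedComponentsWithStats(m)
        for i in range(1,k):
            if s[i,4]>8 and 100<ce[i][1]<300 and ce[i][0]>180:print(n,nm,s[i].tolist(),ce[i].round(1),ray(f,ce[i],z)[0].round(4))
    t=c[y:y+150,x:x+200];t=np.clip(255*(t/255.)**.6,0,255).astype(np.uint8);tiles.append(cv2.resize(t,None,fx=3.9,fy=3.9,interpolation=cv2.INTER_CUBIC)[:,:,::-1])
    P=cloud(f);
    for u,v in ([(313,193),(338,173),(306,246),(247,212),(239,172),(370,210),(152,178),(234,155)] if n=='top' else [(308,254),(350,265),(245,284),(237,209),(263,150)]):print(n,(u,v),P[v,u].round(3),c[v,u])
cv2.imwrite('pics/ct.png',tiles[0]);cv2.imwrite('pics/cs.png',tiles[1])
E
```

```text
top brass [333, 166, 12, 13, 113] [338.5 172.2] [ 0.6983 -0.2901  0.026 ]
top brass [307, 187, 12, 11, 107] [312.6 192. ] [ 0.6327 -0.1993  0.026 ]
top red0 [244, 234, 18, 7, 53] [252.5 236.9] [0.4885 0.0033 0.047 ]
top blue [225, 149, 25, 38, 483] [236.6 166.4] [0.6992 0.0461 0.125 ]
top (313, 193) [ 0.63  -0.201  0.022] [133  97  19]
top (338, 173) [ 0.696 -0.289  0.022] [132  94  18]
top (306, 246) [ 0.457 -0.169  0.014] [58 53 51]
top (247, 212) [0.573 0.02  0.019] [130 135 139]
top (239, 172) [0.669 0.037 0.17 ] [132 123 110]
top (370, 210) [ 0.571 -0.39   0.005] [102 104 100]
top (152, 178) [0.7   0.34  0.007] [103 104 103]
top (234, 155) [0.735 0.053 0.129] [128 119 106]
side brass [301, 246, 15, 13, 154] [307.8 251.9] [ 0.6314 -0.2001  0.026 ]
side brass [344, 256, 16, 14, 173] [351.2 262.9] [ 0.6967 -0.2895  0.026 ]
side red0 [208, 217, 17, 15, 71] [216.2 223.9] [ 0.4871 -0.0006  0.047 ]
side blue [249, 144, 41, 32, 424] [270.5 160.2] [0.6955 0.0365 0.125 ]
side (308, 254) [ 0.628 -0.204  0.024] [141  90  13]
side (350, 265) [ 0.691 -0.291  0.023] [145  91  13]
side (245, 284) [ 0.453 -0.171  0.017] [57 52 49]
side (237, 209) [0.572 0.024 0.018] [147 156 137]
side (263, 150) [ 0.786  0.176 -0.001] [129 121 103]
```

View pics/ct.png

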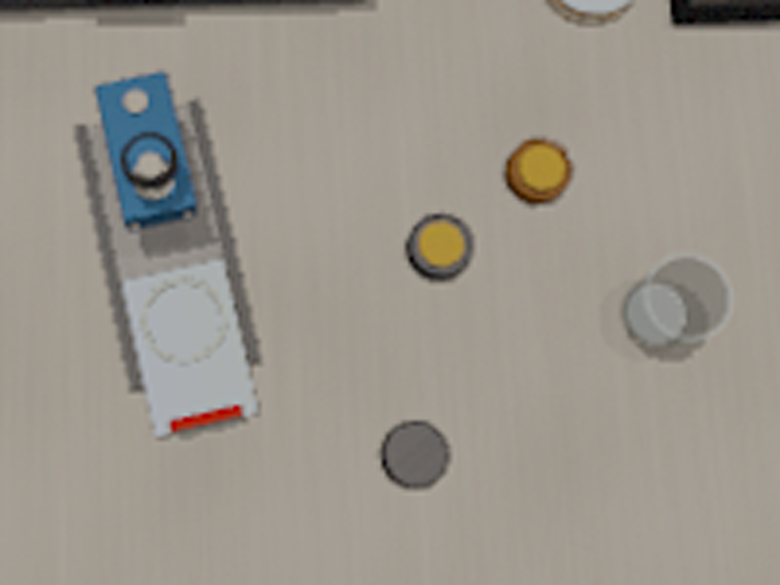

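View pics/cs.png

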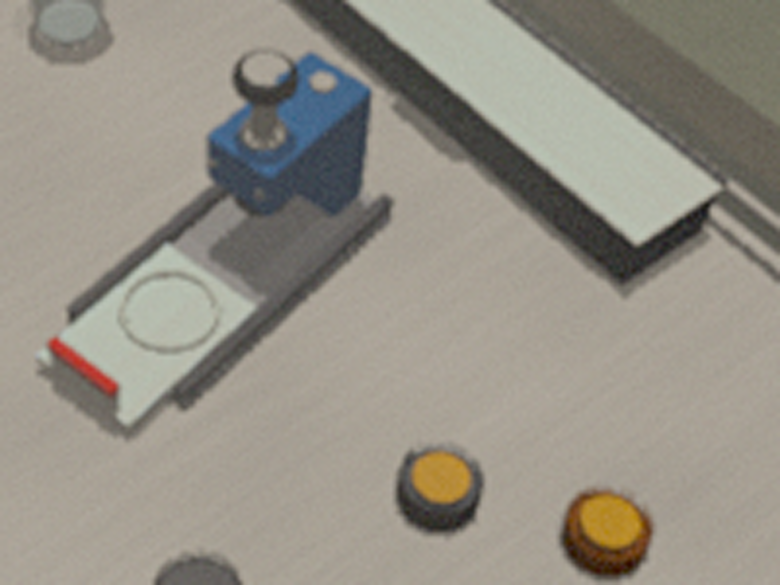

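The top and side views agree. The target is the black tin with the brass disc at about (0.632, -0.200), and the brown look-alike is at (0.697, -0.290). The ring is near (0.573, 0.02). I'll hover over the tin next.

Call:
play_rows(
  xyz=[
    [-0.028,0.005,0.057],
    [-0.056,0.01,0.114],
    [-0.084,0.015,0.17],
    [-0.113,0.02,0.227],
    [-0.141,0.025,0.284],
    [-0.169,0.03,0.341],
    [-0.197,0.035,0.398],
    [-0.226,0.04,0.454],
    [-0.282,0.05,0.568],
    [-0.282,0.05,0.568],
  ],
  yaw=[0,0,0,0,0,0,0,0,0,0],
  grip=[1,1,1,1,1,1,1,1,1,1],
)

```text
t: 1.4
eef_pos: [0.625, -0.2055, 0.2529]
ee_rot: [0.556, -0.555, 0.438, -0.437]
wrist_force: [0.3, -0.6, 0.7]
grip_width: 0.999
```

```bash
cat >> h.py <<'E'
def disc(f,o,z):
    hsv=cv2.cvtColor(f['color'],cv2.COLOR_RGB2HSV);m=cv2.inRange(hsv,(8,120,60),(28,255,255))
    cs=cv2.findContours(m,cv2.RETR_EXTERNAL,cv2.CHAIN_APPROX_NONE)[0]
    for c in cs:
        if cv2.contourArea(c)>60:
            P=ray(f,c[:,0],z,o)[:,:2].astype(np.float32);(x,y),rad=cv2.minEnclosingCircle(P);e=cv2.fitEllipse(P);print('disc',np.round(e[0],4),np.round(e[1],4),cv2.contourArea(c))
def rel(p,yawworld=None):
    "shift in tool axes to bring TCP to world p"
    A=axes();o=r.observe();print('tcp',np.round(o['eef_pos'],4),'F',np.round(o['wrist_force'],2),'toolx',A[:,0].round(3),'shift',(A.T@(np.array(p)-o['eef_pos'])).round(4), 'tz yaw deg',np.degrees(np.arctan2(A[1,2],A[0,2])).round(2),'t',o['t'])
E
python3 - <<'E'
from h import *
import pickle
f,o=grab('wrist');cv2.imwrite('pics/w1.png',f['color'][...,::-1]);disc(f,o,.026);rel([.632,-.1995,.072])
T,_=pickle.load(open('top0.pkl','rb'));S,_=pickle.load(open('side0.pkl','rb'))
rt,rs=ray(T,[247.2,212.1],.024)[0],ray(S,[238.1,210],.024)[0]
kt,ks=ray(T,[238.2,171],.183)[0],ray(S,[263,149.7],.183)[0]
print(rt,rs,kt,ks);tab=np.array([.488,.0015]);
k=(kt+ks)[:2]/2;print('yaw',np.degrees(np.arctan2(*(k-tab)[::-1])),np.linalg.norm(k-tab))
E
```

```text
disc [ 0.4276 -0.5562] [0.009  0.0912] 223.5
disc [ 0.3752 -0.0205] [0.036  0.0937] 924.0
disc [ 0.4884 -0.4838] [0.0361 0.0942] 966.0
disc [ 0.6327 -0.1981] [0.0377 0.0378] 1125.5
disc [ 0.6981 -0.2846] [0.0514 0.0523] 2425.5
tcp [ 0.6321 -0.1951  0.2523] F [6.4  5.23 0.25] toolx [ 0.246 -0.969 -0.008] shift [ 0.0057  0.1802 -0.0028] tz yaw deg 14.22 t 1.45
[0.57186316 0.0189259  0.024     ] [0.56966837 0.01560797 0.024     ] [0.66838375 0.03904828 0.183     ] [0.6666219  0.03559156 0.183     ]
yaw 11.285179470174462 0.1830418829169927
```

Call:
play_rows(
  xyz=[
    [0.004,0.03,-0.001],
    [0.004,0.06,-0.001],
    [0.004,0.09,-0.001],
    [0.004,0.12,-0.001],
    [0.004,0.12,-0.001],
    [0.004,0.12,-0.001],
    [0.004,0.12,-0.001],
    [0.004,0.12,-0.001],
    [0.004,0.12,-0.001],
    [0.004,0.12,-0.001],
  ],
  yaw=[3,3,3,3,3,3,3,3,3,3],
  grip=[1,1,1,1,1,1,1,1,1,1],
)

```text
t: 2.7
eef_pos: [0.633, -0.198, 0.1325]
ee_rot: [0.551, -0.542, 0.449, -0.448]
wrist_force: [0.6, 0.4, -0.3]
grip_width: 0.999
```

```bash
python3 - <<'E'
from h import *
f,o=grab('wrist');cv2.imwrite('pics/w2.png',f['color'][...,::-1]);disc(f,o,.026);rel([.6324,-.199,.072])
E
```

```text
disc [ 0.5394 -0.3981] [0.0064 0.0474] 260.5
disc [ 0.5768 -0.3554] [0.0223 0.0566] 992.0
disc [ 0.5179 -0.0719] [0.0222 0.058 ] 961.0
disc [ 0.6315 -0.1992] [0.0377 0.0382] 2517.0
disc [ 0.6974 -0.2851] [0.0494 0.0533] 5819.5
tcp [ 0.633  -0.198   0.1324] F [ 0.07 -0.09 -0.58] toolx [ 0.195 -0.981 -0.008] shift [ 0.0013  0.0604 -0.0013] tz yaw deg 11.22 t 2.75
```

View pics/w2.png

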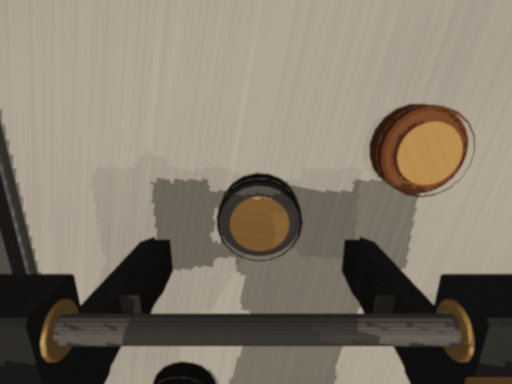

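The black tin with the brass disc sits between the fingers (disc at pixel 258,224), and the brown one is well clear at 430,150. I'll descend and grip.

Call:
play_rows(
  xyz=[
    [0.001,0.02,-0.001],
    [0.001,0.04,-0.001],
    [0.001,0.06,-0.001],
    [0.001,0.06,-0.001],
    [0.001,0.06,-0.001],
    [0.001,0.06,-0.001],
    [0.001,0.06,-0.001],
    [0.001,0.06,-0.001],
    [0.001,0.06,-0.001],
    [0.001,0.06,-0.001],
  ],
  yaw=[0,0,0,0,0,0,0,0,0,0],
  grip=[1,1,1,1,0.5,0.5,0.5,0.5,0.5,0.5],
  squeeze=15,
)

```text
t: 4.0
eef_pos: [0.6329, -0.1988, 0.073]
ee_rot: [0.551, -0.542, 0.449, -0.449]
wrist_force: [-1.9, 0.3, 4.6]
grip_width: 0.628
```

Call:
play_rows(
  xyz=[
    [0,-0.01,0],
    [0,-0.04,0],
    [0,-0.08,0],
    [0,-0.12,0],
    [-0.04,-0.15,-0.007],
    [-0.08,-0.15,-0.014],
    [-0.115,-0.15,-0.021],
    [-0.115,-0.15,-0.021],
    [-0.115,-0.15,-0.021],
    [-0.115,-0.15,-0.021],
  ],
  yaw=[0,0,0,0,0,0,0,0,0,0],
  grip=[0.5,0.5,0.5,0.5,0.5,0.5,0.5,0.5,0.5,0.5],
)

```text
t: 5.25
eef_pos: [0.5891, -0.0932, 0.2236]
ee_rot: [0.55, -0.542, 0.449, -0.45]
wrist_force: [0.3, 0.4, 0.0]
grip_width: 0.627
```

```bash
python3 - <<'E'
from h import *
import pickle
f,o=grab('wrist');pickle.dump((f,o),open('w3.pkl','wb'));cv2.imwrite('pics/w3.png',cv2.resize(np.clip(255*(f['color']/255.)**.7,0,255).astype(np.uint8),(768,576),interpolation=cv2.INTER_CUBIC)[...,::-1]);rel([.571,.0175,.12]);print(o['grip_width'])
A,c=cam(f,o);disc(f,o,o['eef_pos'][2]-.072+.026)
hsv=cv2.cvtColor(f['color'],cv2.COLOR_RGB2HSV)
m=cv2.inRange(hsv,(0,150,50),(6,255,255))|cv2.inRange(hsv,(172,150,50),(180,255,255))
for c in cv2.findContours(m,cv2.RETR_EXTERNAL,cv2.CHAIN_APPROX_NONE)[0]:
    if cv2.contourArea(c)>40: b=cv2.boxPoints(cv2.minAreaRect(c));print(b.round(1).tolist(),ray(f,b,.047,o).round(4)[:,:2].tolist())
E
```

```text
tcp [ 0.589  -0.093   0.2236] F [ 0.08  0.06 -0.81] toolx [ 0.193 -0.981 -0.007] shift [-0.1112  0.1043  0.0026] tz yaw deg 11.1 t 5.3
0.6265256105493211
disc [ 0.5469 -0.2046] [0.0043 0.112 ] 653.5
disc [ 0.5701 -0.1649] [0.0114 0.0376] 744.5
disc [ 0.5436 -0.0339] [0.0115 0.0376] 729.0
disc [ 0.5882 -0.0933] [0.0376 0.0378] 4530.5
disc [ 0.6804 -0.1696] [0.014  0.0257] 1835.0
[[103.0, 262.0], [158.0, 262.0], [158.0, 274.0], [103.0, 274.0]] [[0.4919, 0.0328], [0.5019, -0.0169], [0.4892, -0.0182], [0.4791, 0.0322]]
```

View pics/w3.png

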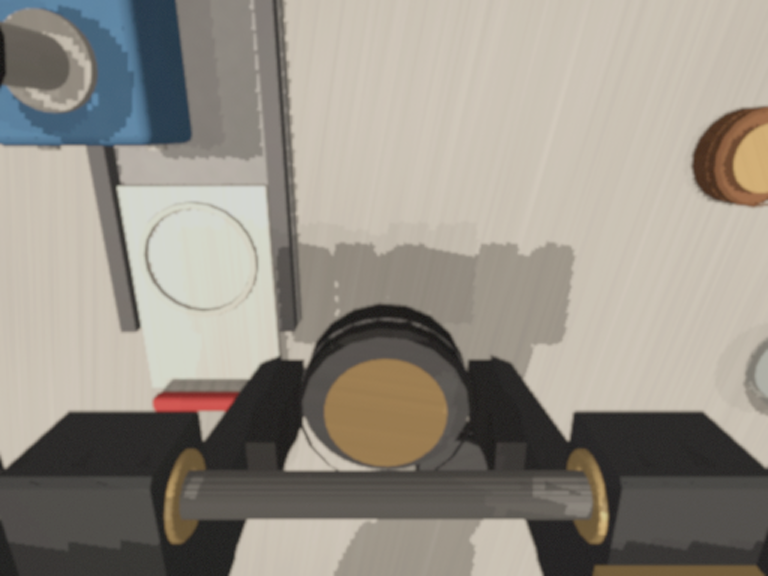

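The tin is held centred. The ring is clear at about (202,256) in the enlarged picture. I'll cast it and the tray edges.

```bash
python3 - <<'E'
from h import *
import pickle
f,o=pickle.load(open('w3.pkl','rb'))
e=np.array([[146,257],[258,257],[202,202],[203,311]])/1.5
P=ray(f,e,.024,o)[:,:2];print(P.round(4).tolist(),np.linalg.norm(P[0]-P[1]),np.linalg.norm(P[2]-P[3]))
c=ray(f,[[202/1.5,256.5/1.5]],.024,o)[0];print('ring',c.round(4))
for s in ([[118,186],[152,388]],[[266,186],[280,356]],[[118,186],[266,186]]):
    Q=ray(f,np.array(s)/1.5,.019,o)[:,:2];d=Q[0]-Q[1];print(Q.round(4).tolist(),np.degrees(np.arctan2(d[1],d[0])).round(2))
# dark-line ellipse
g=cv2.cvtColor(f['color'],cv2.COLOR_RGB2GRAY)[128:214,90:180].astype(np.float32)
b=cv2.morphologyEx(g,cv2.MORPH_BLACKHAT,np.ones((7,7)));ys,xs=np.where(b>8)
p=np.c_[xs+90,ys+128];W=ray(f,p,.024,o)[:,:2];k=abs(np.linalg.norm(W-c[:2],axis=1)-.033)<.005
A=np.c_[2*W[k],np.ones(k.sum())];s=np.linalg.lstsq(A,(W[k]**2).sum(1),rcond=None)[0];print('fit',s[:2].round(4),np.sqrt(s[2]+s[0]**2+s[1]**2),k.sum())
rel([*(s[:2]+[.0008,.0003]),.12])
E
```

```text
[[0.5697, 0.052], [0.583, -0.0148], [0.6096, 0.0211], [0.5413, 0.0153]] 0.0681032981042168 0.06862478847293747
ring [0.5766 0.0186 0.024 ]
[[0.6084, 0.0723], [0.4762, 0.0466]] 11.0
[[0.6253, -0.0135], [0.517, -0.0355]] 11.5
[[0.6084, 0.0723], [0.6253, -0.0135]] 101.18
fit [0.575  0.0189] 0.03331465188721864 879
tcp [ 0.589  -0.093   0.2236] F [ 0.08  0.06 -0.81] toolx [ 0.193 -0.981 -0.007] shift [-0.112   0.1044  0.0077] tz yaw deg 11.1 t 5.3
```

Call:
play_rows(
  xyz=[
    [-0.04,0,0.002],
    [-0.08,0,0.004],
    [-0.112,0,0.007],
    [-0.112,0.03,0.007],
    [-0.112,0.075,0.007],
    [-0.112,0.075,0.007],
    [-0.112,0.075,0.007],
    [-0.112,0.075,0.007],
    [-0.112,0.075,0.007],
    [-0.112,0.075,0.007],
  ],
  yaw=[0,0,0,0,0,0,0,0,0,0],
  grip=[0.5,0.5,0.5,0.5,0.5,0.5,0.5,0.5,0.5,0.5],
)

```text
t: 6.55
eef_pos: [0.5752, 0.0188, 0.1501]
ee_rot: [0.55, -0.542, 0.449, -0.45]
wrist_force: [-0.4, 0.0, -1.1]
grip_width: 0.625
```

```bash
python3 - <<'E'
from h import *
import pickle
f,o=grab('wrist');pickle.dump((f,o),open('w4.pkl','wb'));cv2.imwrite('pics/w4.png',cv2.resize(np.clip(255*(f['color']/255.)**.7,0,255).astype(np.uint8),(768,576),interpolation=cv2.INTER_CUBIC)[...,::-1])
disc(f,o,o['eef_pos'][2]-.073+.026);rel([.575,.0187,.092])
E
```

```text
disc [ 0.5322 -0.0935] [0.0043 0.1159] 662.5
disc [ 0.5559 -0.0531] [0.0117 0.0382] 717.0
disc [0.5289 0.0783] [0.0119 0.0386] 760.5
disc [0.5738 0.0186] [0.0378 0.0379] 4504.0
tcp [0.5751 0.0189 0.1499] F [ 0.18  0.73 -0.85] toolx [ 0.193 -0.981 -0.007] shift [ 0.0006  0.0579 -0.0008] tz yaw deg 11.1 t 6.6
```

View pics/w4.png

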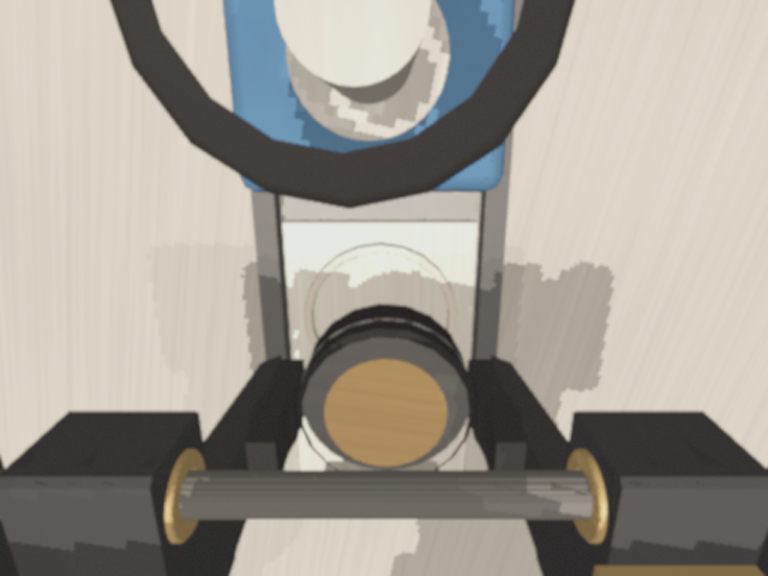

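```bash
python3 - <<'E'
from h import *
import pickle
from scipy.optimize import least_squares
f,o=pickle.load(open('w4.pkl','rb'))
g=cv2.cvtColor(f['color'],cv2.COLOR_RGB2GRAY).astype(np.float32)
b=cv2.morphologyEx(g,cv2.MORPH_BLACKHAT,np.ones((7,7)))
b[:158]=0;b[212:]=0;b[:,:200]=0;b[:,310:]=0;ys,xs=np.where(b>7)
W=ray(f,np.c_[xs,ys],.024,o)[:,:2];c0=np.array([.575,.0187]);d=np.linalg.norm(W-c0,axis=1);print(np.histogram(d,np.arange(.024,.046,.001)))
q=np.array([[307,312],[318,278],[345,253],[381,243],[418,250],[445,277],[457,312]])/1.5
Q=ray(f,q,.024,o)[:,:2];print(np.linalg.norm(Q-c0,axis=1).round(4))
for pts in (Q,W[(abs(d-.035)<.0045)]):
    s=least_squares(lambda p:np.linalg.norm(pts-p[:2],axis=1)-p[2],[.575,.0187,.035],loss='soft_l1',f_scale=.001);print(s.x.round(4),len(pts))
E
```

```text
(array([  7,  12,   9,   0,  20,  13,   4,  22,  79,  96, 111,  76,  63,
        52,   4,   0,   0,   0,   2,   4,   3]), array([0.024, 0.025, 0.026, 0.027, 0.028, 0.029, 0.03 , 0.031, 0.032,
       0.033, 0.034, 0.035, 0.036, 0.037, 0.038, 0.039, 0.04 , 0.041,
       0.042, 0.043, 0.044, 0.045]))
[0.037  0.0364 0.0357 0.0352 0.0349 0.0329 0.0328]
[0.5749 0.0207 0.0348] 7
[0.5766 0.021  0.0329] 505
```

Call:
play_rows(
  xyz=[
    [-0.002,0.01,0.0013],
    [-0.002,0.025,0.0013],
    [-0.002,0.04,0.0013],
    [-0.002,0.05,0.0013],
    [-0.002,0.053,0.0013],
    [-0.002,0.055,0.0013],
    [-0.002,0.057,0.0013],
    [-0.002,0.0575,0.0013],
    [-0.002,0.0575,0.0013],
    [-0.002,0.0575,0.0013],
  ],
  yaw=[0,0,0,0,0,0,0,0,0,0],
  grip=[0.5,0.5,0.5,0.5,0.5,0.5,0.5,0.5,0.5,0.5],
)

```text
t: 7.85
eef_pos: [0.5766, 0.0216, 0.0926]
ee_rot: [0.55, -0.542, 0.449, -0.45]
wrist_force: [-0.3, 0.4, -0.2]
grip_width: 0.63
```

```bash
python3 - <<'E'
from h import *
f,o=grab('wrist');cv2.imwrite('pics/w5.png',cv2.resize(np.clip(255*(f['color']/255.)**.7,0,255).astype(np.uint8),(768,576),interpolation=cv2.INTER_CUBIC)[...,::-1])
disc(f,o,.045);rel([.5755,.0207,.092])
E
```

```text
disc [ 0.533  -0.0913] [0.0043 0.1172] 664.0
disc [ 0.5566 -0.051 ] [0.0121 0.0386] 783.0
disc [0.5297 0.0812] [0.0122 0.0388] 772.5
disc [0.5747 0.0213] [0.0379 0.0381] 4491.0
tcp [0.5766 0.0216 0.0926] F [-0.06  0.08 -0.86] toolx [ 0.193 -0.981 -0.007] shift [ 0.0007  0.0006 -0.0012] tz yaw deg 11.1 t 7.9
```

View pics/w5.png

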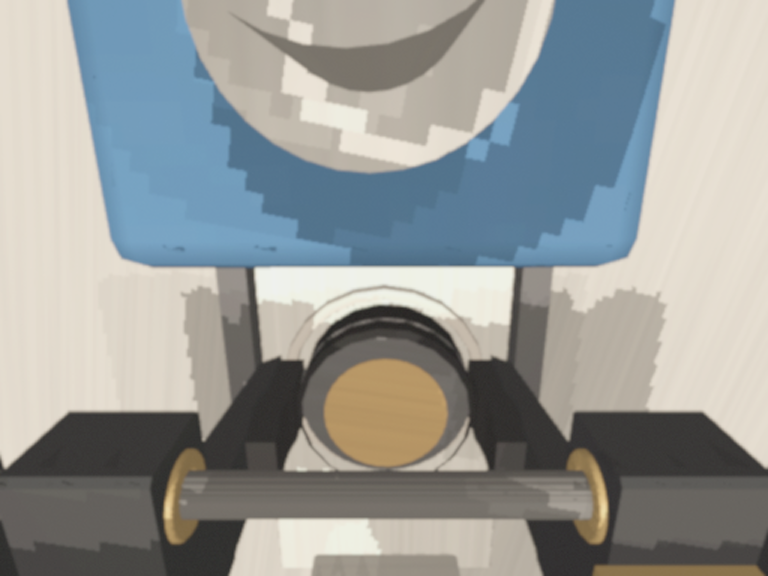

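Tin is centred across the ring (disc 386, ring arc 290–480), no contact force. I'll release and lift.

Call:
play_rows(
  xyz=[
    [0,0.0005,0],
    [0,0.0005,0],
    [0,0.0005,0],
    [0,0.0005,0],
    [0,0.0005,0],
    [0,0.0005,0],
    [0,-0.01,-0.005],
    [0,-0.04,-0.02],
    [0,-0.08,-0.05],
    [0,-0.11,-0.09],
  ],
  yaw=[0,0,0,0,0,0,0,0,0,0],
  grip=[0.5,1,1,1,1,1,1,1,1,1],
)

```text
t: 9.15
eef_pos: [0.487, 0.0032, 0.2036]
ee_rot: [0.551, -0.541, 0.448, -0.451]
wrist_force: [-0.1, -0.0, 0.4]
grip_width: 0.999
```

```bash
python3 - <<'E'
from h import *
import pickle
f,o=grab('top');disc(f,o,.045);c1=f['color'][190:260,205:290]
f,o=grab('side');disc(f,o,.045);c2=f['color'][180:250,195:280];pickle.dump(f,open('s6.pkl','wb'))
c=np.hstack([c1,c2]);cv2.imwrite('pics/p6.png',cv2.resize(c,None,fx=4.5,fy=4.5,interpolation=cv2.INTER_CUBIC)[...,::-1]);rel([.47,0,.11])
E
```

```text
disc [0.1236 0.0042] [0.0372 0.165 ] 554.0
disc [0.1429 0.3177] [0.0336 0.0382] 112.0
disc [0.1327 0.4279] [0.1384 0.1531] 1852.0
disc [ 0.166  -0.7187] [0.0267 0.1082] 203.5
disc [0.1883 0.1184] [0.0219 0.1077] 175.0
disc [ 0.3823 -0.2184] [0.1434 0.3446] 175.0
disc [ 0.3242 -0.5031] [0.0927 0.1561] 134.0
disc [ 0.2461 -0.7276] [0.0388 0.111 ] 329.0
disc [0.2466 0.1563] [0.0257 0.2505] 380.5
disc [0.2998 0.1304] [0.0206 0.1418] 169.0
disc [0.2627 0.0218] [0.1727 0.2476] 2935.5
disc [ 0.3488 -0.7403] [0.0293 0.1199] 239.0
disc [ 0.2754 -0.1141] [0.0233 0.2548] 361.5
disc [ 0.2735 -0.0828] [0.0212 0.3172] 393.0
disc [ 0.4277 -0.7529] [0.0361 0.1336] 314.5
disc [ 0.6908 -0.2836] [0.0479 0.0504] 167.5
disc [0.0831 0.0275] [0.0442 0.1287] 728.0
disc [ 0.6826 -0.2963] [0.0448 0.0507] 235.5
disc [0.1299 0.347 ] [0.0259 0.0468] 65.0
disc [0.1656 0.3953] [0.0461 0.1278] 328.5
disc [0.4926 0.3786] [0.0661 0.073 ] 102.0
tcp [0.4833 0.0019 0.2045] F [-0.22 -0.63 -0.24] toolx [ 0.191 -0.982 -0.006] shift [-0.0002  0.0944 -0.0143] tz yaw deg 11.01 t 9.25
```

View pics/p6.png

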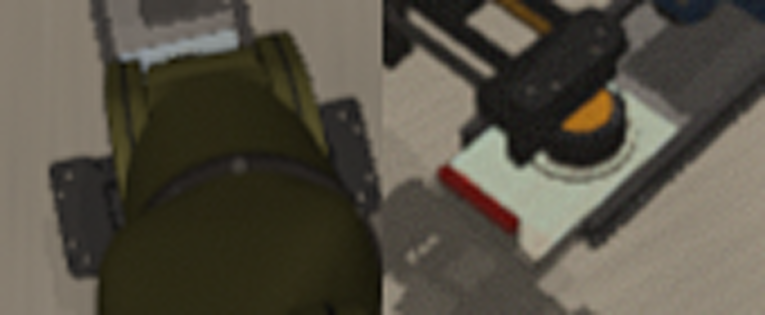

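Side view: the tin sits concentric in the ring. Now I'll close the fingers, go in front of the tab, and turn 25° so the wrist camera stays clear of the knob.

Call:
play_rows(
  xyz=[
    [0.008,0,-0.022],
    [0.015,0,-0.044],
    [0.015,0,-0.044],
    [0.015,0.03,-0.044],
    [0.015,0.06,-0.044],
    [0.015,0.09,-0.044],
    [0.015,0.11,-0.044],
    [0.015,0.11,-0.044],
    [0.015,0.11,-0.044],
    [0.015,0.11,-0.044],
  ],
  yaw=[9,18,25,25,25,25,25,25,25,25],
  grip=[0.3,0,0,0,0,0,0,0,0,0],
)

```text
t: 10.5
eef_pos: [0.4484, -0.0204, 0.0969]
ee_rot: [0.438, -0.433, 0.559, -0.555]
wrist_force: [0.5, -0.2, -0.3]
grip_width: 0.004
```

```bash
python3 - <<'E'
from h import *
f,o=grab('wrist');disc(f,o,.045);cv2.imwrite('pics/w7.png',cv2.resize(np.clip(255*(f['color']/255.)**.7,0,255).astype(np.uint8),(768,576),interpolation=cv2.INTER_CUBIC)[...,::-1])
A=axes();a=np.array([.981,.194,0]);print('press axis in tool',(A.T@a).round(3));rel([.443,-.0214,.094]);print(o['grip_width'])
hsv=cv2.cvtColor(f['color'],cv2.COLOR_RGB2HSV)
m=cv2.inRange(hsv,(0,150,50),(6,255,255))|cv2.inRange(hsv,(172,150,50),(180,255,255))
for c in cv2.findContours(m,cv2.RETR_EXTERNAL,cv2.CHAIN_APPROX_NONE)[0]:
    if cv2.contourArea(c)>40: b=cv2.boxPoints(cv2.minAreaRect(c));print(b.round(1).tolist(),ray(f,b,.047,o).round(4)[:,:2].tolist())
E
```

```text
disc [ 0.3687 -0.0465] [0.0046 0.0997] 630.5
disc [ 0.4059 -0.0254] [0.0034 0.042 ] 265.5
disc [0.4134 0.0036] [0.0034 0.0424] 263.0
disc [0.5673 0.0236] [0.0191 0.0407] 4201.0
press axis in tool [-0.426  0.002  0.905]
tcp [ 0.4482 -0.0203  0.0968] F [ 0.27 -0.57  0.53] toolx [-0.242 -0.97  -0.008] shift [ 0.0023  0.0028 -0.0048] tz yaw deg -14.0 t 10.55
0.004189383709430821
[[117.0, 216.39999389648438], [238.10000610351562, 160.5], [248.0, 181.89999389648438], [126.9000015258789, 237.8000030517578]] [[0.4896, 0.0337], [0.5013, -0.0255], [0.4912, -0.0272], [0.4785, 0.0333]]
```

View pics/w7.png

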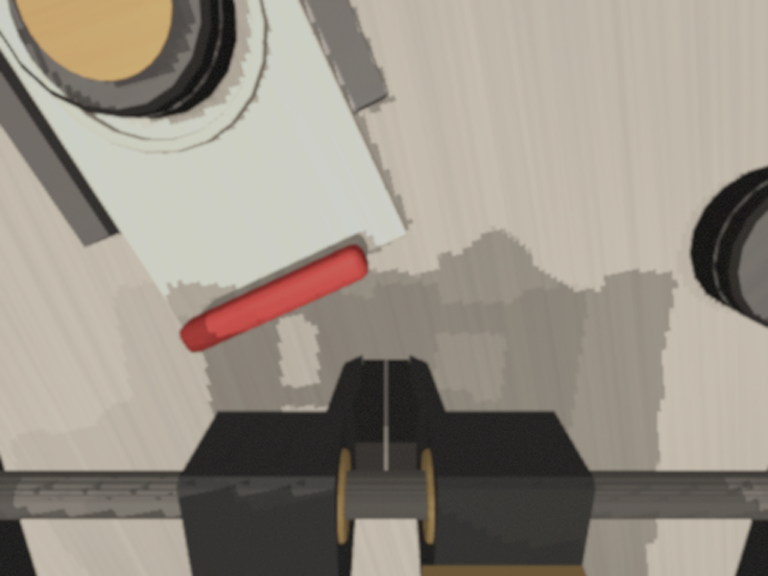

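Call:
play_rows(
  xyz=[
    [-0.006,0.002,0.014],
    [-0.011,0.003,0.023],
    [-0.014,0.003,0.03],
    [-0.018,0.003,0.038],
    [-0.023,0.003,0.048],
    [-0.027,0.003,0.058],
    [-0.032,0.003,0.068],
    [-0.037,0.003,0.078],
    [-0.041,0.003,0.087],
    [-0.045,0.003,0.095],
  ],
  yaw=[0,0,0,0,0,0,0,0,0,0],
  grip=[0,0,0,0,0,0,0,0,0,0],
)

```text
t: 11.8
eef_pos: [0.5519, 0.0005, 0.094]
ee_rot: [0.437, -0.433, 0.559, -0.555]
wrist_force: [-2.8, -0.7, -1.0]
grip_width: 0.002
```

```bash
python3 - <<'E'
from h import *
f,o=grab('wrist');disc(f,o,.045);A=axes();print((A.T@o['wrist_force']).round(2));rel([.5688,.0035,.094])
hsv=cv2.cvtColor(f['color'],cv2.COLOR_RGB2HSV)
m=cv2.inRange(hsv,(0,150,50),(6,255,255))|cv2.inRange(hsv,(172,150,50),(180,255,255))
for c in cv2.findContours(m,cv2.RETR_EXTERNAL,cv2.CHAIN_APPROX_NONE)[0]:
    if cv2.contourArea(c)>40: b=cv2.boxPoints(cv2.minAreaRect(c));print(b.round(1).tolist(),ray(f,b,.047,o).round(4)[:,:2].tolist())
E
```

```text
disc [ 0.476  -0.0236] [0.0044 0.1121] 638.0
disc [ 0.5126 -0.0048] [0.004  0.0411] 295.5
disc [0.519  0.0237] [0.0037 0.0418] 295.5
disc [0.645 0.035] [0.0183 0.0394] 3265.0
[ 1.33  1.02 -2.52]
tcp [0.5534 0.0009 0.0941] F [-0.43 -0.38 -1.09] toolx [-0.241 -0.97  -0.009] shift [-0.0062  0.0002  0.0144] tz yaw deg -13.95 t 11.85
[[142.6999969482422, 262.8999938964844], [263.29998779296875, 211.10000610351562], [273.29998779296875, 234.3000030517578], [152.60000610351562, 286.0]] [[0.5693, 0.0503], [0.5811, -0.0098], [0.5692, -0.0115], [0.5564, 0.0501]]
```

Call:
play_rows(
  xyz=[
    [-0.003,0,0.006],
    [-0.005,0,0.01],
    [-0.006,0,0.013],
    [-0.0065,0,0.014],
    [-0.007,0,0.015],
    [-0.007,0,0.015],
    [-0.007,0,0.015],
    [-0.007,0,0.015],
    [-0.007,0,0.015],
    [-0.007,0,0.015],
  ],
  yaw=[0,0,0,0,0,0,0,0,0,0],
  grip=[0,0,0,0,0,0,0,0,0,0],
)

```text
t: 13.1
eef_pos: [0.5695, 0.0041, 0.0941]
ee_rot: [0.438, -0.433, 0.559, -0.555]
wrist_force: [-2.0, -0.9, -0.9]
grip_width: 0.007
```

Call:
play_rows(
  xyz=[
    [-0.0005,0,0.001],
    [-0.001,0,0.002],
    [-0.0012,0,0.0027],
    [-0.0012,0,0.0027],
    [-0.0012,0,0.0027],
    [-0.0012,0,0.0027],
    [-0.0012,0,0.0027],
    [-0.0012,0,0.0027],
    [-0.0012,0,0.0027],
    [-0.0012,0,0.0027],
  ],
  yaw=[0,0,0,0,0,0,0,0,0,0],
  grip=[0,0,0,0,0,0,0,0,0,0],
)

```text
t: 14.35
eef_pos: [0.5701, 0.0042, 0.0939]
ee_rot: [0.437, -0.434, 0.56, -0.554]
wrist_force: [-8.1, -1.7, 2.6]
grip_width: 0.002
```

Call:
play_rows(
  xyz=[
    [-0.001,0,0.003],
    [-0.002,0,0.005],
    [-0.002,0,0.005],
    [-0.002,0,0.005],
    [-0.002,0,0.005],
    [-0.002,0,0.005],
    [-0.002,0,0.005],
    [-0.002,0,0.005],
    [0,0,0],
    [0.002,0,-0.006],
  ],
  yaw=[0,0,0,0,0,0,0,0,0,0],
  grip=[0,0,0,0,0,0,0,0,0,0],
)

```text
t: 15.6
eef_pos: [0.5652, 0.0038, 0.0943]
ee_rot: [0.438, -0.433, 0.559, -0.555]
wrist_force: [0.3, -0.7, 0.3]
grip_width: 0.004
```

```bash
python3 - <<'E'
from h import *
f,o=grab('wrist');rel([.5688,.0035,.094])
hsv=cv2.cvtColor(f['color'],cv2.COLOR_RGB2HSV)
m=cv2.inRange(hsv,(0,150,50),(6,255,255))|cv2.inRange(hsv,(172,150,50),(180,255,255))
for c in cv2.findContours(m,cv2.RETR_EXTERNAL,cv2.CHAIN_APPROX_NONE)[0]:
    if cv2.contourArea(c)>40: b=cv2.boxPoints(cv2.minAreaRect(c));Q=ray(f,b,.047,o);print(b.round(1).tolist(),Q.round(4)[:,:2].tolist(),Q.mean(0))
E
```

```text
tcp [0.5641 0.0037 0.0943] F [-1.68  0.17 -0.37] toolx [-0.242 -0.97  -0.008] shift [-0.0009  0.0003  0.0046] tz yaw deg -13.98 t 15.65
[[139.89999389648438, 255.60000610351562], [260.5, 202.8000030517578], [270.5, 225.60000610351562], [149.89999389648438, 278.3999938964844]] [[0.5864, 0.0536], [0.5984, -0.0062], [0.5869, -0.0079], [0.5739, 0.0533]] [0.58638983 0.0232025  0.047     ]
```

Call:
play_rows(
  xyz=[
    [0.008,0,-0.018],
    [0.008,-0.04,-0.018],
    [0.008,-0.085,-0.018],
    [0.008,-0.13,-0.018],
    [0.008,-0.174,-0.018],
    [-0.01,-0.174,0.015],
    [-0.03,-0.174,0.05],
    [-0.05,-0.174,0.08],
    [-0.06,-0.174,0.094],
    [-0.06,-0.174,0.094],
  ],
  yaw=[0,0,0,0,0,0,0,0,0,0],
  grip=[0,0,0,0,0,0,0,0,0,0],
)

```text
t: 16.9
eef_pos: [0.6711, 0.0387, 0.2683]
ee_rot: [0.438, -0.434, 0.559, -0.555]
wrist_force: [0.5, -0.1, -0.5]
grip_width: 0.006
```

```bash
python3 - <<'E'
from h import *
f,o=grab('wrist');rel([.670,.039,.256])
a=cv2.resize(np.clip(255*(f['color']/255.)**.7,0,255).astype(np.uint8),(512,384))
f,o=grab('side');b=f['color'][100:240,190:320];b=cv2.resize(np.clip(255*(b/255.)**.6,0,255).astype(np.uint8),None,fx=2.2,fy=2.742,interpolation=cv2.INTER_CUBIC)[:384]
b=cv2.resize(b,(286,384));cv2.imwrite('pics/p8.png',np.hstack([a,b])[...,::-1])
E
```

```text
tcp [0.67   0.0379 0.2684] F [ 0.47 -0.38 -0.03] toolx [-0.241 -0.971 -0.008] shift [-0.001   0.0124 -0.0003] tz yaw deg -13.94 t 16.95
```

View pics/p8.png

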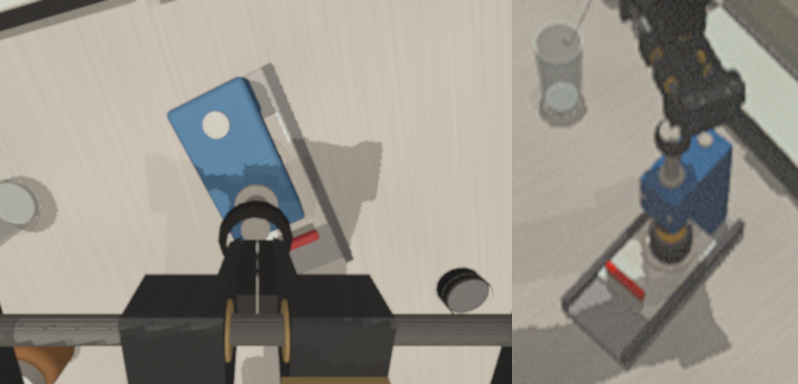

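```bash
python3 - <<'E'
from h import *
f,o=grab('wrist')
print(ray(f,[[219,237],[292,237],[256,201],[256,237]],.180,o).round(4)[:,:2]);rel([.670,.039,.256])
E
```

```text
[[0.6722 0.0599]
 [0.6619 0.0181]
 [0.689  0.0332]
 [0.667  0.0387]]
tcp [0.6692 0.0372 0.2687] F [-1.1   0.41  0.53] toolx [-0.243 -0.97  -0.008] shift [-0.0019  0.0127  0.0004] tz yaw deg -14.04 t 17.05
```

Call:
play_rows(
  xyz=[
    [-0.001,0.006,-0.0015],
    [-0.001,0.012,-0.0015],
    [-0.001,0.016,-0.0015],
    [-0.001,0.02,-0.0015],
    [-0.001,0.025,-0.0015],
    [-0.001,0.03,-0.0015],
    [-0.001,0.035,-0.0015],
    [-0.001,0.04,-0.0015],
    [-0.001,0.042,-0.0015],
    [-0.001,0.042,-0.0015],
  ],
  yaw=[0,0,0,0,0,0,0,0,0,0],
  grip=[0,0,0,0,0,0,0,0,0,0],
)

```text
t: 18.3
eef_pos: [0.6678, 0.0387, 0.2269]
ee_rot: [0.437, -0.434, 0.56, -0.555]
wrist_force: [-2.4, 0.6, 7.4]
grip_width: 0.005
```

Call:
play_rows(
  xyz=[
    [0,0.001,0],
    [0,0.002,0],
    [0,0.003,0],
    [0,0.004,0],
    [0,0.004,0],
    [0,0.004,0],
    [0,0.004,0],
    [0,0.004,0],
    [0,0.004,0],
    [0,0.004,0],
  ],
  yaw=[0,0,0,0,0,0,0,0,0,0],
  grip=[0,0,0,0,0,0,0,0,0,0],
)

```text
t: 19.55
eef_pos: [0.6678, 0.0386, 0.224]
ee_rot: [0.437, -0.433, 0.56, -0.555]
wrist_force: [-4.5, 0.7, 10.5]
grip_width: 0.002
```

Call:
play_rows(
  xyz=[
    [0,0.001,0],
    [0,0.002,0],
    [0,0.003,0],
    [0,0.004,0],
    [0,0.004,0],
    [0,0.004,0],
    [0,0.004,0],
    [0,0.004,0],
    [0,0.004,0],
    [0,0.004,0],
  ],
  yaw=[0,0,0,0,0,0,0,0,0,0],
  grip=[0,0,0,0,0,0,0,0,0,0],
)

```text
t: 20.8
eef_pos: [0.6677, 0.0386, 0.2216]
ee_rot: [0.437, -0.433, 0.56, -0.555]
wrist_force: [-4.5, 2.1, 13.5]
grip_width: 0.004
```

```bash
python3 - <<'E'
from h import *
o=r.observe();print(o['eef_pos'],o['wrist_force'])
f,o=grab('side');c=f['color'];cv2.imwrite('pics/s9.png',c[...,::-1]);hsv=cv2.cvtColor(c,cv2.COLOR_RGB2HSV)
m=cv2.inRange(hsv,(0,120,50),(7,255,255))|cv2.inRange(hsv,(172,120,50),(180,255,255))
k,l,s,ce=cv2.connectedComponentsWithStats(m)
for i in range(1,k):
    if s[i,4]>3 and 110<ce[i][1]<260 and 180<ce[i][0]<330:print(s[i].tolist(),ce[i].round(1))
E
```

```text
[0.66773652 0.03857568 0.22164651] [-4.48872759  2.0988544  13.5214166 ]
[232, 195, 18, 15, 81] [240.9 202. ]
```

Call:
play_rows(
  xyz=[
    [0,0.001,0],
    [0,0.002,0],
    [0,0.003,0],
    [0,0.004,0],
    [0,0.004,0],
    [0,0.004,0],
    [0,0.004,0],
    [0,0.004,0],
    [0,0.004,0],
    [0,0.004,0],
  ],
  yaw=[0,0,0,0,0,0,0,0,0,0],
  grip=[0,0,0,0,0,0,0,0,0,0],
)

```text
t: 22.1
eef_pos: [0.6677, 0.0385, 0.2207]
ee_rot: [0.438, -0.432, 0.56, -0.555]
wrist_force: [-8.1, 2.1, 21.8]
grip_width: 0.006
```

```bash
python3 - <<'E'
from h import *
tiles=[]
for n,s in (('side',(90,180,240,320)),('wrist',(0,384,0,512)),('top',(140,190,215,265))):
    f,o=grab(n);c=f['color'];hsv=cv2.cvtColor(c,cv2.COLOR_RGB2HSV)
    m=cv2.inRange(hsv,(0,120,40),(8,255,255))|cv2.inRange(hsv,(170,120,40),(180,255,255))
    k,l,st,ce=cv2.connectedComponentsWithStats(m)
    for i in range(1,k):
        if st[i,4]>3 and (n=='wrist' or 110<ce[i][1]<260 and 180<ce[i][0]<330):print(n,st[i].tolist(),ce[i].round(1))
    c=c[s[0]:s[1],s[2]:s[3]];tiles.append(cv2.resize(np.clip(255*(c/255.)**.6,0,255).astype(np.uint8),(400 if n=='wrist' else 200,300),interpolation=cv2.INTER_CUBIC))
cv2.imwrite('pics/p9.png',np.hstack(tiles)[...,::-1])
E
```

```text
side [232, 195, 18, 15, 80] [240.8 201.9]
wrist [190, 122, 20, 19, 296] [199.5 131.1]
wrist [291, 248, 37, 24, 464] [309.4 259.3]
top [237, 204, 18, 7, 59] [245.8 207.2]
```

View pics/p9.png

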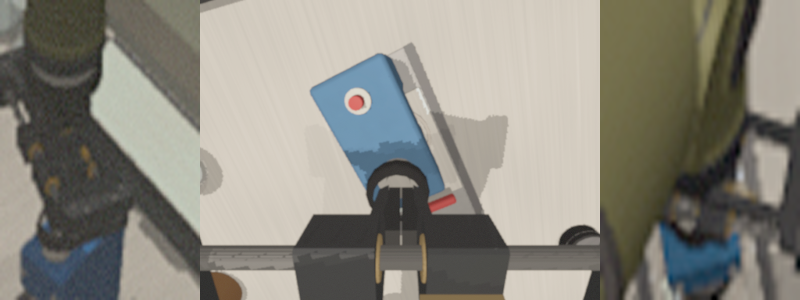

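The red tell-tale is up in the wrist view (199,131), and the force rises without further travel, so the plunger is bottomed. I'll hold briefly and then let it up.

Call:
play_rows(
  xyz=[
    [0,0.001,0],
    [0,0.001,0],
    [0,0.001,0],
    [0,0.001,0],
    [0,0,0],
    [0,-0.01,0],
    [0,-0.02,0],
    [0,-0.03,0],
    [0,-0.045,0],
    [0,-0.075,0],
  ],
  yaw=[0,0,0,0,0,0,0,0,0,0],
  grip=[0,0,0,0,0,0,0,0,0,0],
)

```text
t: 23.5
eef_pos: [0.6673, 0.0378, 0.2953]
ee_rot: [0.437, -0.433, 0.56, -0.554]
wrist_force: [0.2, -0.2, -0.5]
grip_width: 0.006
```

```bash
python3 - <<'E'
from h import *
o=r.observe();print(o['t'],o['eef_pos'],o['wrist_force'])
f,o=grab('wrist');c=f['color'];hsv=cv2.cvtColor(c,cv2.COLOR_RGB2HSV)
m=cv2.inRange(hsv,(0,120,40),(8,255,255))|cv2.inRange(hsv,(170,120,40),(180,255,255))
k,l,st,ce=cv2.connectedComponentsWithStats(m)
for i in range(1,k):
    if st[i,4]>3:print(st[i].tolist(),ce[i].round(1),ray(f,ce[i],.047,o)[0].round(4))
P=cloud(f,o);k=np.linalg.norm(P[...,:2]-[.668,.0388],axis=-1)<.02
z=P[...,2][k&(P[...,2]<.21)];print('knob z pct',np.percentile(z,[50,90,95,98]),len(z))
E
```

```text
23.5 [0.66730408 0.0378211  0.29534506] [ 0.17218677 -0.18443213 -0.54156998]
[275, 216, 39, 25, 379] [294.8 227.3] [0.588  0.0153 0.047 ]
[264, 232, 10, 9, 46] [267.7 235.7] [0.585  0.0475 0.047 ]
knob z pct [0.17031488 0.1875555  0.18804637 0.18850657] 2019
```

```bash
python3 -c "
from h import *
f,o=grab('side');disc(f,o,.045) if 0 else None
print(r.observe()['wrist_force'],r.finish_job())"
```

```text
the job is handed in; nothing more can be done
[ 0.71863014 -0.09545316  0.60370476] None
```

I handed the job in at about 23.6 s of robot time. All steps appear done, but `finish_job` reports no verdict.

- **Tin:** the brass-disc tin is lid up in the ring. Wrist and side pictures taken after release, before the push, showed it flat and well within the ring. With the tray home I did not measure its position again; it was visible under the foot just before the press.
- **Tray:** I pushed the tab until it stopped moving and the force rose to about 8 N. The tab had travelled about 98 mm from its start and stayed put when I backed off.
- **Plunger:** it went down about 31 mm until solid. The highest force I read was about 22 N, before a final 1 mm extra push that I did not read; the limit is 50 N. The wrist camera showed the red pin up, and I held it there for at least half a second.
- **Last check:** depth showed the knob top back at 188 mm and no red on the press head, and the wrist force was near zero with the fingers about 43 mm above the knob.

**Not checked:**
- I did not measure the plain tin, tumblers and jar at the end; the gripper never came near them at a height where it could touch them.
- The foot's contact with the tin was inferred from the travel, not seen.
- The top and side views put the ring up to about 5 mm away from the wrist camera's position, so I used the wrist camera's value.

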